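# Find the loose bolt on the mould bed and hold its cap open

### The arm

A 7-joint arm with a two-finger parallel gripper is mounted at the origin on the work surface. World frame = base frame: x ahead of the robot, y to its left, z up, the work surface at z = 0. Lengths are in m, angles in rad, forces in N, time in s.
With the tool pointing down it reaches from about 0.425 to 0.925 m from the base axis. Payload 6.8 kg.
Tool frame: the origin (TCP) lies at the very end of the fingers, on their centre line; the grasp point (between the pads) lies 19 mm behind it; z points along the fingers, y is the direction in which the jaws open and shut (so a half turn about z gives the same grasp; the last joint's range is limited). The gripper opens to 88 mm and grips with 3 to 60 N. Pads are 20 mm wide; open, the fingers measure 115 mm over their backs; the gripper's body (75 mm by 178 mm) begins 61 mm behind the grasp point.
Start: joints at [1.137, 0.477, 0.022, 1.555, -0.011, 1.109, -0.083], TCP at [0.216, -0.64, 0.223] pointing down, gripper open.
Joint ranges: [-2.96, 2.96], [-0.34, 2.1], [-1.41, 1.46], [0.24, 2.44], [-1.37, 4.51], [0.17, 1.92], [-2.96, 2.96]. Speed limits (rad/s): [2.39, 2.39, 3.14, 3.14, 3.14, 3.14, 3.14].

### API

Orientations are given as a 3x3 rotation matrix whose columns are the frame's x, y, z axes.
In Python, from workcell import * gives the robot as it stands.
- The arm moves only by the shell command python3 -m crank 'ROWS'. ROWS is a JSON object of lists of equal length, an entry for each row: "rotation": the turn, a rotation vector about the tool's x, y, z in degrees, a list of three; "xyz": the shift along the tool's x, y, z in cm, a list of three; "claw": the finger opening in cm, from 0 to 8.78. In form: {"rotation": [[ax, ay, az], ...], "xyz": [[dx, dy, dz], ...], "claw": [claw, ...]}. A call has 1 to 12 rows; each row is the pose to reach, as a shift and turn from the pose measured when the call began, along the tool's axes at that moment; what a row does not reach only later rows make up. A row lasts 1/12 s, in which the tool goes at most 41.7 mm and 7.16 degrees, less where a joint would pass 70% of its speed; a pose out of reach is approached as far as the arm can. A call with a gripper value outside its range is refused whole. The fingers move at their own pace and stop on an object; the grip force is fixed at half the most. Time passes only in rows, so rows that repeat a pose let the fingers close. It gives the time, the measured TCP pose, the force and the opening at its end, in the units of the state.
- state(): the state, without advancing time (a new reading comes with each control period).
- grab_frame(name): name is "side" or "top"; returns a dict with "img" (480x640x3 uint8, red, green, blue), "intrinsics" (3x3 intrinsics, pixels), "pose" (4x4, takes a point from camera to world coordinates). Camera axes: x right, y down, z forward; pixel columns grow to the right and rows downward; lengths in m; the calibration is good to about 2 mm. A picture is of the moment at which its call begins. There is no depth.
- close_job(): hands the job in, once; it reports no verdict.
The state is a dict: "time_s": time; "joint_pos": joint angles; "joint_velocities": joint speeds; "joint_efforts": joint torques, N m; "eef_pos": TCP position; "ee_rot": TCP orientation; "contact_force": force on the tool from outside, world axes, zero at the start; "ft_torque": the same for the moment, N m; "opening": finger opening in m.
Only numpy, scipy, OpenCV 4.12 (cv2) and the standard library are available. Lean on these libraries where they do the work, as an engineer would, in place of code of your own. Each camera call takes 0.05 s, during which the arm holds its last target.

### The job

First lay the spanner lengthwise along the middle of the narrow raised tool ledge and let go of it, so that it is at hand for a colleague. Then tap the fins on top of the three capped bolts of the mould bed until you find the loose one, which sinks under the tap, and lift that bolt's cap by its fin to about 45 degrees or more without drawing the bolt back up. Finish while still holding the cap open for the colleague; keep the other caps shut and leave the other things on the table alone.

Things in the scene. Friction and masses are not known exactly. Their poses are not given: they have to be found in the camera images.
- bed: mould bed: a fixed grey metal case with an aluminium top, 100 mm (its x) by 290 mm (its y), 60 mm tall. Origin: centre of its underside; z up. Three capped bolts stand in a row on it, on its y line through the centre: bolt 1 at y = +90 mm, bolt 2 at 0, bolt 3 at -90 mm. Yaw within 0.25 rad; hinges on the far side.
- ledge: narrow raised wooden tool ledge, fixed: a board 140 mm long (its x), 45 mm wide (its y) and 12 mm thick, its flat top 70 mm above the table, on two feet over a 140 x 60 x 8 mm base. Origin: centre of its underside. It is on one side of the bed, the spanner on the other; sides vary.
- ledge_top (a point): centre of the ledge's top face (70 mm above its origin; axes as the ledge)
- spanner: steel spanner lying flat on the table, 160 mm long along its x, 12 mm thick; the handle is a bar 16 mm wide (y) and 12 mm thick, straight for 45 mm either side of the origin; both ends 26 mm wide: round at -x, forked at +x. About 0.18 kg (varies). Origin: middle of its underside; z up.
- bolt_1 (a joint): how far bolt 1 (at +y) has sunk, m: 0 at the start. It slides straight down. A firm bolt gives under 1.5 mm; only the loose one sinks, 8 mm to its stop, when pushed with more than about 4 N (tap with 8 to 12 N), and stays down by that friction: pulling up harder draws it out. Sunk over 3 mm counts as loose. Which one is loose varies and cannot be seen.
- cap_1 (a joint): opening of bolt 1's cap, rad: 0 shut, 1.1 at its stop; weight and a soft spring (0.02 Nm/rad) shut it when let go. A grey plastic round cup 44 mm across, 16 mm tall, sinking with its bolt. Hinge line along the bed's y, 28 mm from the bolt's axis on the bed's +x side, 78 mm above the table (bolt not sunk); the side near the robot lifts up and away.
- cap_1_grip (a point): centre of the top face of the upright fin on cap 1, to tap and to grip: fin 10 mm thick (bed's y), 26 mm long (bed's x), 34 mm tall above the cup. Shut, the point is on the bolt's axis, 128 mm above the table (bolt not sunk), 28 mm towards the robot from the hinge line and 50 mm above it. It turns with the cap; axes as the bed's when shut.
- bolt_2 (a joint): how far bolt 2 (in the middle) has sunk, m: 0 at the start. It slides straight down. A firm bolt gives under 1.5 mm; only the loose one sinks, 8 mm to its stop, when pushed with more than about 4 N (tap with 8 to 12 N), and stays down by that friction: pulling up harder draws it out. Sunk over 3 mm counts as loose. Which one is loose varies and cannot be seen.
- cap_2 (a joint): opening of bolt 2's cap, rad: 0 shut, 1.1 at its stop; weight and a soft spring (0.02 Nm/rad) shut it when let go. A grey plastic round cup 44 mm across, 16 mm tall, sinking with its bolt. Hinge line along the bed's y, 28 mm from the bolt's axis on the bed's +x side, 78 mm above the table (bolt not sunk); the side near the robot lifts up and away.
- cap_2_grip (a point): centre of the top face of the upright fin on cap 2, to tap and to grip: fin 10 mm thick (bed's y), 26 mm long (bed's x), 34 mm tall above the cup. Shut, the point is on the bolt's axis, 128 mm above the table (bolt not sunk), 28 mm towards the robot from the hinge line and 50 mm above it. It turns with the cap; axes as the bed's when shut.
- bolt_3 (a joint): how far bolt 3 (at -y) has sunk, m: 0 at the start. It slides straight down. A firm bolt gives under 1.5 mm; only the loose one sinks, 8 mm to its stop, when pushed with more than about 4 N (tap with 8 to 12 N), and stays down by that friction: pulling up harder draws it out. Sunk over 3 mm counts as loose. Which one is loose varies and cannot be seen.
- cap_3 (a joint): opening of bolt 3's cap, rad: 0 shut, 1.1 at its stop; weight and a soft spring (0.02 Nm/rad) shut it when let go. A grey plastic round cup 44 mm across, 16 mm tall, sinking with its bolt. Hinge line along the bed's y, 28 mm from the bolt's axis on the bed's +x side, 78 mm above the table (bolt not sunk); the side near the robot lifts up and away.
- cap_3_grip (a point): centre of the top face of the upright fin on cap 3, to tap and to grip: fin 10 mm thick (bed's y), 26 mm long (bed's x), 34 mm tall above the cup. Shut, the point is on the bolt's axis, 128 mm above the table (bolt not sunk), 28 mm towards the robot from the hinge line and 50 mm above it. It turns with the cap; axes as the bed's when shut.
- vase: bystander: unfired clay vase, 68 mm across at its widest, 105 mm tall; loose, origin at the centre of its underside, stands or lies on the table. To be left alone.
- bird: bystander: cream clay bird figure on a round foot, 60 mm across, 110 mm tall; loose, origin at the centre of its underside, stands or lies on the table. To be left alone.
- plaster_block: bystander: plaster block 100 x 80 x 50 mm; loose, origin at the centre of its underside, stands or lies on the table. To be left alone.
- jar: bystander: white ceramic jar with a steel lid, 70 mm across, 85 mm tall; loose, origin at the centre of its underside, stands or lies on the table. To be left alone.
- brush: bystander: flat wooden brush, about 170 mm long along its x, 20 mm wide, 10 mm thick; loose, origin at the centre of its underside, stands or lies on the table. To be left alone.
- rib: bystander: flat wooden potter's rib, 125 mm long along its x, 35 mm wide, 8 mm thick; loose, origin at the centre of its underside, stands or lies on the table. To be left alone.
Mind the look-alikes: they are no part of the job. Leave any purple or red look-alike of the spanner alone.

How it is judged:
On the way, in this order (a step that is already met when the one before it is completed fails the run):
1. the spanner lies lengthwise on the ledge, let go and at rest (z of spanner in the frame of ledge_top between -0.004 and 0.006 m and y of spanner in the frame of ledge_top between -0.016 and 0.016 m and x of spanner in the frame of ledge_top between -0.04 and 0.04 m and angle between the x axis of spanner and the x axis of ledge, either way round below 0.25 rad and contact force between the fingers and spanner below 0.1 N and contact force between spanner and ledge above 0.3 N and linear speed of spanner below 0.02 m/s), for 0.2 s.
2. the loose bolt has been found: it has sunk under a tap (value of joint any of bolt_1, bolt_2, bolt_3 above 0.005 m), for 0.1 s.
3. the loose bolt's cap is held open (((value of joint bolt_1 above 0.003 m and value of joint cap_1 above 0.7 rad and contact force between the fingers and cap_1 above 0.2 N and value of joint each of cap_2, cap_3 below 0.15 rad) or (value of joint bolt_2 above 0.003 m and value of joint cap_2 above 0.7 rad and contact force between the fingers and cap_2 above 0.2 N and value of joint each of cap_1, cap_3 below 0.15 rad) or (value of joint bolt_3 above 0.003 m and value of joint cap_3 above 0.7 rad and contact force between the fingers and cap_3 above 0.2 N and value of joint each of cap_1, cap_2 below 0.15 rad))), for 0.2 s.
At the end, for the whole second after the job is handed in: The spanner rests on the ledge's top, untouched, within 16 mm of its middle line, 40 mm of its middle along it and 0.25 rad of its direction; the loose bolt is still sunk by more than 3 mm and its cap is held by the fingers at 0.7 rad or more; the other two caps are shut (under 0.15 rad) (all of step 1 and ((value of joint bolt_1 above 0.003 m and value of joint cap_1 above 0.7 rad and contact force between the fingers and cap_1 above 0.2 N and value of joint each of cap_2, cap_3 below 0.15 rad) or (value of joint bolt_2 above 0.003 m and value of joint cap_2 above 0.7 rad and contact force between the fingers and cap_2 above 0.2 N and value of joint each of cap_1, cap_3 below 0.15 rad) or (value of joint bolt_3 above 0.003 m and value of joint cap_3 above 0.7 rad and contact force between the fingers and cap_3 above 0.2 N and value of joint each of cap_1, cap_2 below 0.15 rad))); the arm keeps its last pose, push and grip.
It fails at once if a cap is opened on a bolt that has not sunk (or has been drawn back up) ((value of joint cap_1 above 0.35 rad and value of joint bolt_1 below 0.002 m) or (value of joint cap_2 above 0.35 rad and value of joint bolt_2 below 0.002 m) or (value of joint cap_3 above 0.35 rad and value of joint bolt_3 below 0.002 m)).
It fails at once if a bystander is moved by more than 40 mm (distance of any of vase, bird, plaster_block, jar, brush, rib from where it was at the start of the episode above 0.04 m).
It also fails if it takes over 67 s, if anything falls off the work surface, if the arm or the gripper's body presses on something with over 40 N, if the wrist force passes 120 N, or if a joint passes its speed limit or range.

## Working session

There is one attempt and no reset: what is moved stays moved. The work goes in short steps, Python scripts to look and compute and a shell command to move; the robot and the scene stay as the last step left them, time stands still between calls to the robot, and variables do not carry over. Pictures are saved under pics/ and viewed, and the job is handed in when it is done.

```bash
mkdir -p pics
python3 - <<'E'
from workcell import *
import cv2
print(state())
for n in("side","top"):
    f=grab_frame(n); cv2.imwrite(f"pics/{n}0.png",f["img"][:,:,::-1]); print(f["intrinsics"],f["pose"])
E
```

```text
{'time_s': 0.0, 'joint_pos': array([ 1.13688289,  0.47778965,  0.02230415,  1.55643054, -0.01151312,
        1.10929238, -0.08311436]), 'joint_velocities': array([ 1.39859132e-03, -7.21325844e-04, -4.94487567e-05, -6.09953967e-04,
        2.59996535e-03,  7.98698502e-04, -7.59317302e-04]), 'joint_efforts': array([ 1.04943098e-03, -5.82840550e+01,  1.53539378e+00, -2.72603559e+01,
       -5.42508869e-02,  1.70021178e-02,  1.74462984e-04]), 'eef_pos': array([ 0.21587386, -0.63892087,  0.22169687]), 'ee_rot': array([[ 9.47380008e-01,  3.20110401e-01, -6.72033879e-04],
       [ 3.20111089e-01, -9.47378556e-01,  1.66189105e-03],
       [-1.04681877e-04, -1.78956785e-03, -9.99998393e-01]]), 'contact_force': array([ 0.67334556, -0.35137314, -0.29132927]), 'ft_torque': array([ 0.00384273,  0.0035909 , -0.04712014]), 'opening': 0.0874646611189533}
[[598.80492352   0.         322.25710237]
 [  0.         598.80492352 235.35899198]
 [  0.           0.           1.        ]] [[-0.97031138 -0.16183734  0.17973452  0.30447554]
 [-0.24151393  0.68803504 -0.684309    0.9213384 ]
 [-0.0129169  -0.7074012  -0.7066942   1.08157793]
 [ 0.          0.          0.          1.        ]]
[[510.96952289   0.         318.23004506]
 [  0.         510.96952289 233.94634933]
 [  0.           0.           1.        ]] [[ 0.01401759 -0.99680575  0.07862444  0.47102019]
 [-0.99969249 -0.01557991 -0.01929245 -0.01135261]
 [ 0.02045579 -0.07832982 -0.99671761  1.19420726]
 [ 0.          0.          0.          1.        ]]
```

View pics/side0.png

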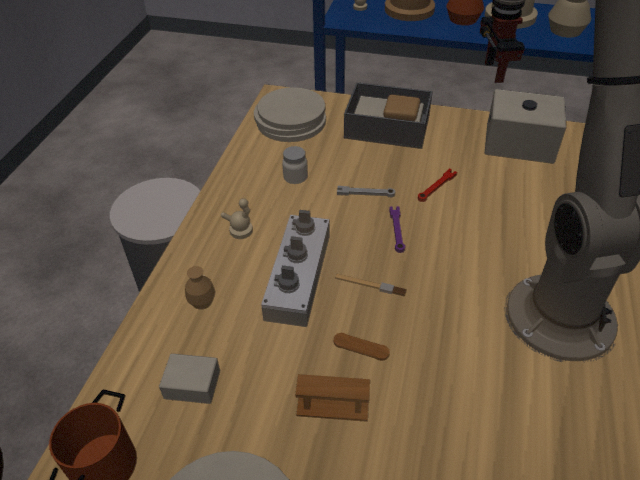

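View pics/top0.png

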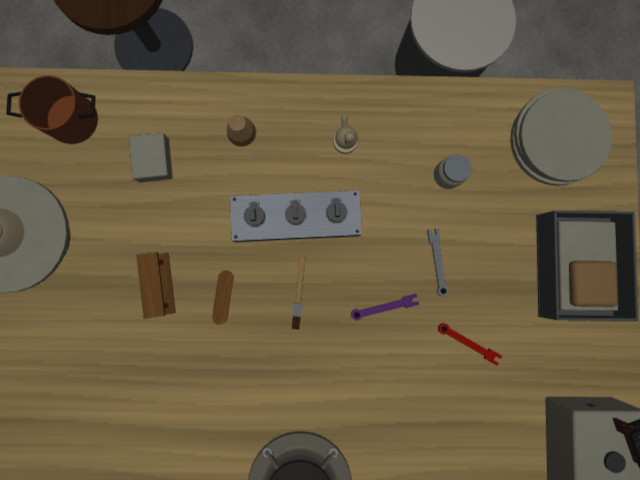

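The top view shows the grey spanner from (433,230) at the fork to (443,292) at the round end, the bed at (232-361, 192-240), and the ledge at (137-175, 251-318). The side view shows the same objects.

```bash
cat > h.py <<'E'
from workcell import *
import cv2, numpy as np
def ray(f,u,v,z):
    K=f["intrinsics"];T=f["pose"]
    d=T[:3,:3]@np.linalg.inv(K)@np.array([u,v,1.]);o=T[:3,3]
    return o+d*(z-o[2])/d[2]
def proj(f,p):
    T=f["pose"];c=T[:3,:3].T@(np.array(p)-T[:3,3]);q=f["intrinsics"]@c
    return q[:2]/q[2]
def biggest(m):
    c,_=cv2.findContours(m.astype(np.uint8),cv2.RETR_EXTERNAL,cv2.CHAIN_APPROX_NONE)
    return max(c,key=cv2.contourArea)
def roi(m,u0,u1,v0,v1):
    o=np.zeros_like(m);o[v0:v1,u0:u1]=m[v0:v1,u0:u1];return o
E
python3 - <<'E'
from h import *
F={n:grab_frame(n) for n in("top","side")}
for n,R in(("top",(415,460,215,305)),("side",(325,402,180,205))):
    f=F[n];h=cv2.cvtColor(f["img"],cv2.COLOR_RGB2HSV)
    m=roi(h[...,1]<75,*R);c=biggest(m)[:,0]
    P=np.array([ray(f,u,v,.012)[:2] for u,v in c]).astype(np.float32)
    r=cv2.minAreaRect(P);print(n,"spanner",r, cv2.contourArea(c)); print(cv2.boxPoints(r))
for n,R in(("top",(222,372,184,248)),("side",(255,335,205,335))):
    f=F[n];h=cv2.cvtColor(f["img"],cv2.COLOR_RGB2HSV)
    m=roi((h[...,1]<75),*R);c=biggest(m)[:,0]
    P=np.array([ray(f,u,v,.06)[:2] for u,v in c]).astype(np.float32)
    r=cv2.minAreaRect(P);print(n,"bed",r);print(cv2.boxPoints(r))
for n,R in(("top",(125,185,240,328)),("side",(285,380,365,425))):
    f=F[n];h=cv2.cvtColor(f["img"],cv2.COLOR_RGB2HSV).astype(int)
    cv2.imwrite(f"pics/led_{n}.png",cv2.resize(f["img"][R[2]:R[3],R[0]:R[1],::-1],None,fx=6,fy=6,interpolation=0))
u=F["top"]["img"][215:305,415:460,::-1]; v=F["top"]["img"][180:250,220:375,::-1]
cv2.imwrite("pics/bed.png",cv2.resize(v,None,fx=5,fy=5))
E
```

```text
top spanner ((0.5028796195983887, -0.3126974403858185), (0.15888440608978271, 0.028594061732292175), 8.445332527160645) 526.5
[[ 0.4221991  -0.31022277]
 [ 0.4263986  -0.3385068 ]
 [ 0.5835601  -0.3151721 ]
 [ 0.5793606  -0.2868881 ]]
side spanner ((0.5034205317497253, -0.3079112470149994), (0.15548282861709595, 0.03521411865949631), 9.71400260925293) 351.0
[[ 0.42382294 -0.30367398]
 [ 0.42976457 -0.3383832 ]
 [ 0.5830181  -0.3121485 ]
 [ 0.5770765  -0.2774393 ]]
top bed ((0.6009459495544434, 0.018455252051353455), (0.10382820665836334, 0.29064610600471497), 3.61928391456604)
[[ 0.53996164  0.16021131]
 [ 0.55830914 -0.12985511]
 [ 0.66193026 -0.12330081]
 [ 0.64358276  0.16676562]]
side bed ((0.5980194807052612, 0.029117360711097717), (0.10976935178041458, 0.3529784083366394), 3.7918541431427)
[[ 0.53158337  0.20159057]
 [ 0.5549266  -0.15061513]
 [ 0.6644556  -0.14335585]
 [ 0.6411124   0.20884985]]
```

View pics/led_top.png

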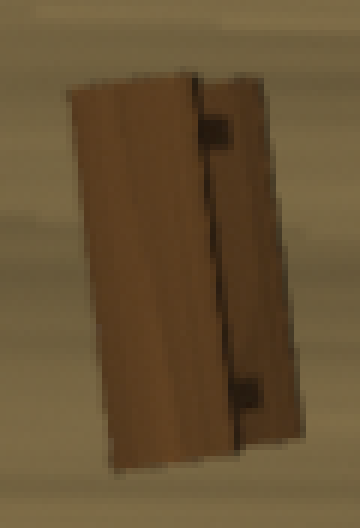

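View pics/led_side.png

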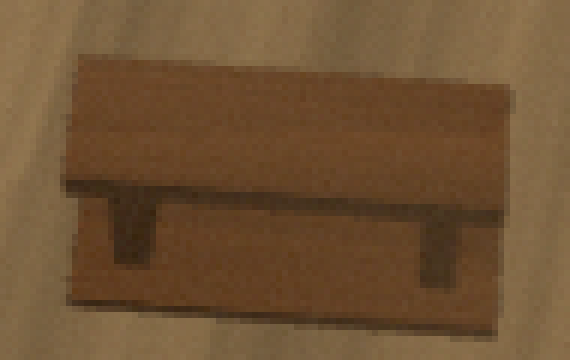

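View pics/bed.png

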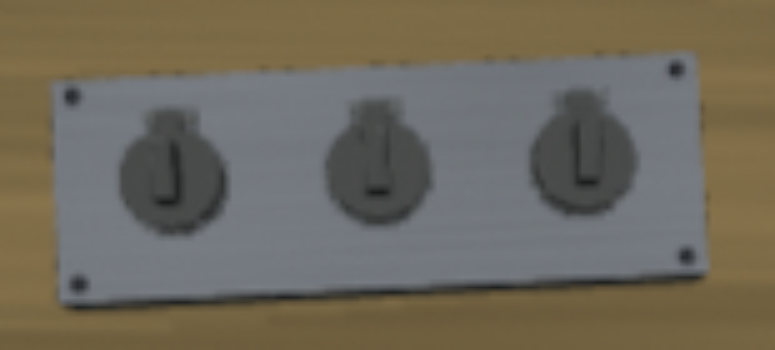

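Run:
```python
from h import *
F={n:grab_frame(n) for n in("top","side")}
for n,o,C in(("top",(125,240),[(68,92),(195,73),(237,452),(113,472)]),("side",(285,365),[(78,55),(512,88),(503,211),(67,182)])):
    P=np.array([ray(F[n],o[0]+a/6-.5,o[1]+b/6-.5,.07)[:2] for a,b in C]);print(n,P.round(4).tolist(),P.mean(0),[round(float(np.linalg.norm(P[i]-P[i-1])),4) for i in range(4)])
    l=(P[0]+P[1]-P[2]-P[3]) if n=="top" else (P[0]+P[3]-P[1]-P[2]); print("yaw",np.degrees(np.arctan2(l[1],l[0])))
# purple/bolt top check
a=np.radians(3.62);R=np.array([[np.cos(a),-np.sin(a)],[np.sin(a),np.cos(a)]])
c=np.array([.602,.0185])
for n in F:
    im=F[n]["img"].copy()
    for y in(.09,0,-.09):
        p=c+R@[0,y]
        print(n,y,p,proj(F[n],[*p,.128]))
        for dx in(-.013,.013):
            q=c+R@[dx,y]; u=proj(F[n],[*q,.128]); cv2.circle(im,tuple(int(round(t*16)) for t in u),16,(255,0,0),-1,shift=4)
    for x in(-.05,.05):
        for y in(-.145,.145):
            u=proj(F[n],[*(c+R@[x,y]),.06]); cv2.circle(im,tuple(int(round(t*16)) for t in u),16,(0,255,0),-1,shift=4)
    b={"top":(180,250,220,375),"side":(200,330,250,340)}[n]
    cv2.imwrite(f"pics/chk_{n}.png",cv2.resize(im[b[0]:b[1],b[2]:b[3],::-1],None,fx=5,fy=5 if n=="top" else 4.6,interpolation=0))
s=state();print(s["eef_pos"])
```

```text
top [[0.5077, 0.3647], [0.5153, 0.319], [0.3787, 0.2987], [0.371, 0.3429]] [0.4431683  0.33131493] [0.1385, 0.0463, 0.1382, 0.0449]
yaw 8.774843641957393
side [[0.5168, 0.3217], [0.378, 0.3009], [0.3725, 0.3447], [0.5077, 0.3668]] [0.44374462 0.33353317] [0.046, 0.1403, 0.0441, 0.137]
yaw 8.922386092129878
top 0.09 [0.5963175  0.10832043] [251.53786376 213.29953254]
top 0 [0.602  0.0185] [294.49401083 211.30941677]
top -0.09 [ 0.6076825  -0.07132043] [337.27590127 209.32737415]
side 0.09 [0.5963175  0.10832043] [287.47567954 267.0785765 ]
side 0 [0.602  0.0185] [296.29341819 237.68584392]
side -0.09 [ 0.6076825  -0.07132043] [304.32832061 210.90258943]
[ 0.21597111 -0.63933409  0.22231406]
```

View pics/chk_top.png

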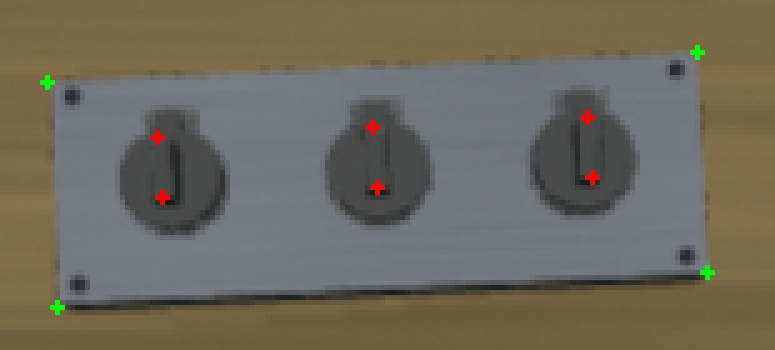

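View pics/chk_side.png

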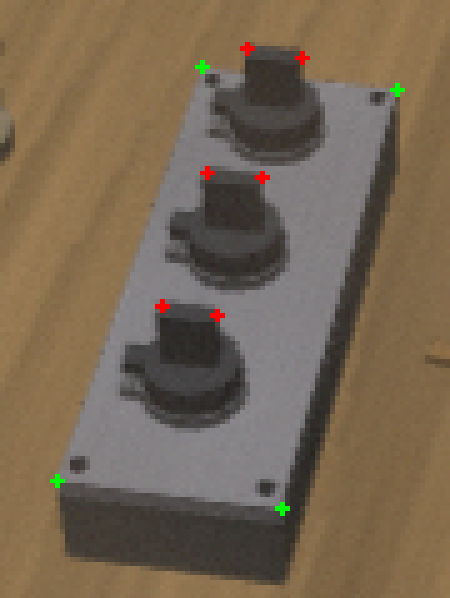

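Bed, ledge and spanner all match their given sizes. Bed centre is about (0.601, 0.018), yaw 3.6°. Ledge is at (0.4435, 0.332), yaw 8.8°. Spanner is at (0.503, -0.312), yaw 8.5°. Next I work out the first move.

```bash
cat >> h.py <<'E'
from scipy.spatial.transform import Rotation as Ro
def goto(p,yaw,tilt=0):
    """tool x at yaw deg, z down; tilt deg about tool y: + leans the body to +x"""
    s=state();R0=s["ee_rot"]
    R1=Ro.from_euler("z",yaw,degrees=True).as_matrix()@np.diag([1,-1,-1])@Ro.from_euler("y",tilt,degrees=True).as_matrix()
    d=R0.T@(np.array(p)-s["eef_pos"])*100
    r=Ro.from_matrix(R0.T@R1).as_rotvec(degrees=True)
    print("xyz",d.round(2),"rot",r.round(2)," eef",s["eef_pos"].round(4),"F",s["contact_force"].round(2),"open",round(s["opening"],4),"t",s["time_s"])
E
python3 - <<'E'
from h import *
goto([.503,-.312,.10],8.5)
E
```

```text
xyz [ 37.67 -21.82  12.24] rot [-3.000e-02  1.000e-02  1.016e+01]  eef [ 0.216  -0.6393  0.2223] F [-0.18  0.63  0.5 ] open 0.0879 t 0.3
```

```bash
python3 -m crank '{"rotation":[[0,0,10.2],[0,0,10.2],[0,0,10.2],[0,0,10.2],[0,0,10.2],[0,0,10.2],[0,0,10.2],[0,0,10.2],[0,0,10.2],[0,0,10.2],[0,0,10.2],[0,0,10.2]],"xyz":[[37.7,-21.8,0],[37.7,-21.8,0],[37.7,-21.8,0],[37.7,-21.8,0],[37.7,-21.8,0],[37.7,-21.8,0],[37.7,-21.8,12],[37.7,-21.8,12],[37.7,-21.8,12],[37.7,-21.8,12],[37.7,-21.8,12],[37.7,-21.8,12]],"claw":[6,6,6,6,6,6,6,6,6,6,6,6]}'
python3 - <<'E'
from h import *
goto([.503,-.312,.003],8.5)
f=grab_frame("side");cv2.imwrite("pics/s1.png",f["img"][120:300,280:480,::-1].repeat(3,0).repeat(3,1))
E
```

```text
time_s: 1.3
eef_pos: [0.5059, -0.3052, 0.0994]
ee_rot: [[0.988, 0.155, -0.002], [0.155, -0.988, 0.005], [-0.001, -0.005, -1.0]]
contact_force: [-0.2, 0.5, -0.2]
opening: 0.0601
xyz [-0.38  0.68  9.63] rot [-0.31  0.06  0.39]  eef [ 0.5059 -0.3052  0.0994] F [-0.21  0.52 -0.15] open 0.0601 t 1.3
```

View pics/s1.png

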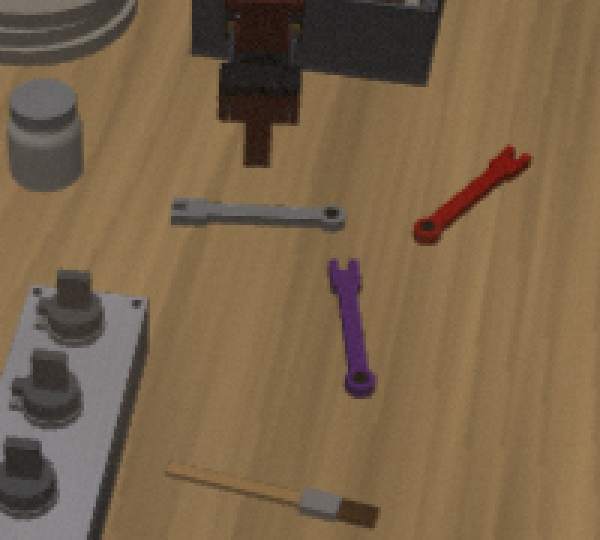

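The picture shows the fingers hanging behind and above the spanner, whose handle is at crop (170-340, 212). Now I descend and grip.

```bash
python3 -m crank '{"rotation":[[0,0,0.4],[0,0,0.4],[0,0,0.4],[0,0,0.4],[0,0,0.4],[0,0,0.4],[0,0,0.4],[0,0,0.4],[0,0,0.4],[0,0,0.4],[0,0,0.4],[0,0,0.4]],"xyz":[[-0.4,0.7,3],[-0.4,0.7,6],[-0.4,0.7,8.5],[-0.4,0.7,9.5],[-0.4,0.7,9.5],[-0.4,0.7,9.5],[-0.4,0.7,9.5],[-0.4,0.7,9.5],[-0.4,0.7,9.5],[-0.4,0.7,9.5],[-0.4,0.7,9.5],[-0.4,0.7,9.5]],"claw":[6,6,6,6,6,6,0.5,0.5,0.5,0.5,0.5,0.5]}'
python3 - <<'E'
from h import *
goto([.503,-.312,.16],8.5)
E
```

```text
time_s: 2.35
eef_pos: [0.5028, -0.3124, 0.0046]
ee_rot: [[0.989, 0.148, -0.002], [0.148, -0.989, 0.005], [-0.001, -0.005, -1.0]]
contact_force: [0.4, 0.8, -0.5]
opening: 0.023
xyz [  0.    -0.12 -15.54] rot [-0.31  0.08  0.04]  eef [ 0.5028 -0.3124  0.0046] F [ 0.42  0.77 -0.45] open 0.023 t 2.35
```

```bash
python3 -m crank '{"rotation":[[0,0,0],[0,0,0],[0,0,0],[0,0,0],[0,0,0],[0,0,0],[0,0,0],[0,0,0],[0,0,0],[0,0,0],[0,0,0],[0,0,0]],"xyz":[[0,0,0],[0,0,0],[0,0,0],[0,0,0],[0,0,-1],[0,0,-3],[0,0,-6],[0,0,-10],[0,0,-14],[0,0,-18],[0,0,-18],[0,0,-18]],"claw":[0.5,0.5,0.5,0.5,0.5,0.5,0.5,0.5,0.5,0.5,0.5,0.5]}'
python3 - <<'E'
from h import *
goto([.4435,.332,.18],8.8)
f=grab_frame("side");cv2.imwrite("pics/s2.png",f["img"][80:260,280:480,::-1].repeat(3,0).repeat(3,1))
f=grab_frame("top");cv2.imwrite("pics/t2.png",f["img"][150:330,350:550,::-1].repeat(3,0).repeat(3,1))
E
```

```text
time_s: 3.35
eef_pos: [0.5045, -0.3138, 0.1874]
ee_rot: [[0.989, 0.149, 0.003], [0.149, -0.989, 0.003], [0.003, -0.002, -1.0]]
contact_force: [-0.7, 0.4, -2.2]
opening: 0.0156
xyz [  3.56 -64.77   0.91] rot [-0.14 -0.17 -0.26]  eef [ 0.5045 -0.3138  0.1874] F [-0.68  0.42 -2.25] open 0.0156 t 3.35
```

View pics/s2.png

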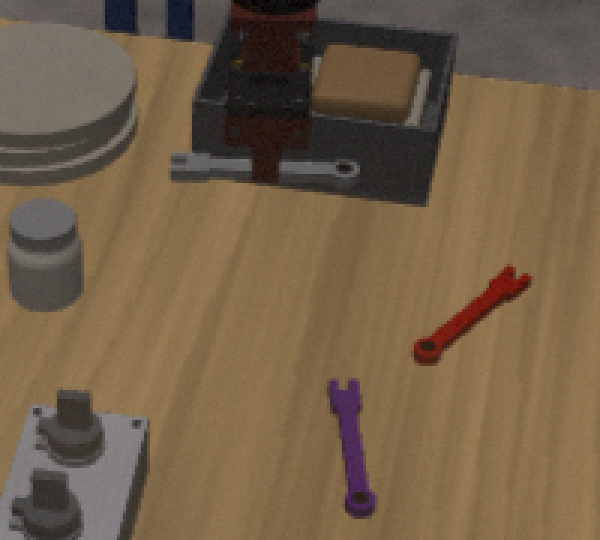

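View pics/t2.png

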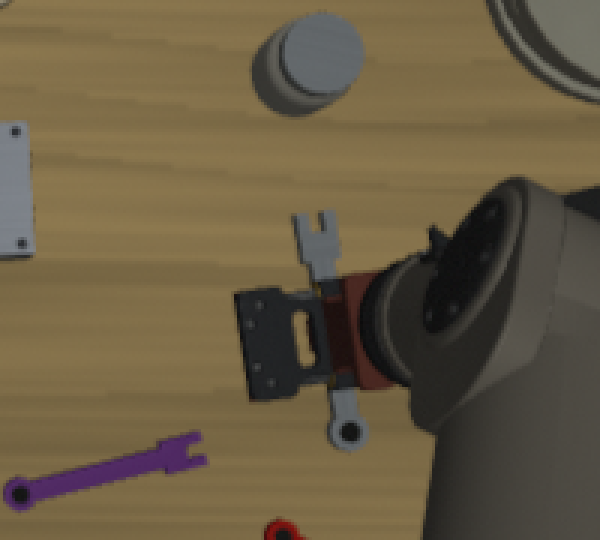

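Side and top views show the spanner level in the fingers and gripped mid-handle. Now I carry it across at about 0.19 m height.

```bash
python3 -m crank '{"rotation":[[0,0,0],[0,0,0],[0,0,0],[0,0,0],[0,0,0],[0,0,0],[0,0,0],[0,0,0],[0,0,0],[0,0,0],[0,0,0],[0,0,0]],"xyz":[[0.2,-4,0],[0.4,-7.5,0],[0.6,-11,0],[0.8,-14.5,0],[1,-18,0],[1.2,-21.5,0],[1.4,-25,0],[1.6,-28.5,0],[1.8,-32,0],[2,-35.5,0],[2.2,-39,0],[2.3,-42,0]],"claw":[0.5,0.5,0.5,0.5,0.5,0.5,0.5,0.5,0.5,0.5,0.5,0.5]}'
python3 - <<'E'
from h import *
goto([.4435,.332,.18],8.8)
E
```

```text
time_s: 4.45
eef_pos: [0.4603, 0.1081, 0.1844]
ee_rot: [[0.989, 0.15, -0.008], [0.15, -0.989, 0.006], [-0.007, -0.007, -1.0]]
contact_force: [1.3, 0.3, -2.4]
opening: 0.0157
xyz [  1.71 -22.38   0.58] rot [-0.4   0.42 -0.16]  eef [0.4603 0.1081 0.1844] F [ 1.35  0.26 -2.38] open 0.0157 t 4.45
```

```bash
python3 -m crank '{"rotation":[[0,0.4,0],[0,0.4,0],[0,0.4,0],[0,0.4,0],[0,0.4,0],[0,0.4,0],[0,0.4,0],[0,0.4,0],[0,0.4,0],[0,0.4,0],[0,0.4,0],[0,0.4,0]],"xyz":[[0.3,-3.5,0],[0.6,-7,0],[0.9,-10.5,0],[1.1,-14,0],[1.3,-17.5,0],[1.5,-20.5,0],[1.7,-22.4,1],[1.7,-22.4,3],[1.7,-22.4,5],[1.7,-22.4,6],[1.7,-22.4,6],[1.7,-22.4,6]],"claw":[0.5,0.5,0.5,0.5,0.5,0.5,0.5,0.5,0.5,0.5,0.5,0.5]}'
python3 - <<'E'
from h import *
goto([.4435,.332,.074],8.8)
f=grab_frame("side");cv2.imwrite("pics/s3.png",f["img"][280:460,220:420,::-1].repeat(3,0).repeat(3,1))
f=grab_frame("top");cv2.imwrite("pics/t3.png",f["img"][200:380,60:260,::-1].repeat(3,0).repeat(3,1))
E
```

```text
time_s: 5.45
eef_pos: [0.4422, 0.3316, 0.1246]
ee_rot: [[0.989, 0.15, -0.004], [0.15, -0.989, 0.005], [-0.003, -0.006, -1.0]]
contact_force: [-0.1, 0.1, -2.1]
opening: 0.0154
xyz [0.15 0.01 5.06] rot [-0.32  0.18 -0.18]  eef [0.4422 0.3316 0.1246] F [-0.1   0.09 -2.11] open 0.0154 t 5.45
```

View pics/s3.png

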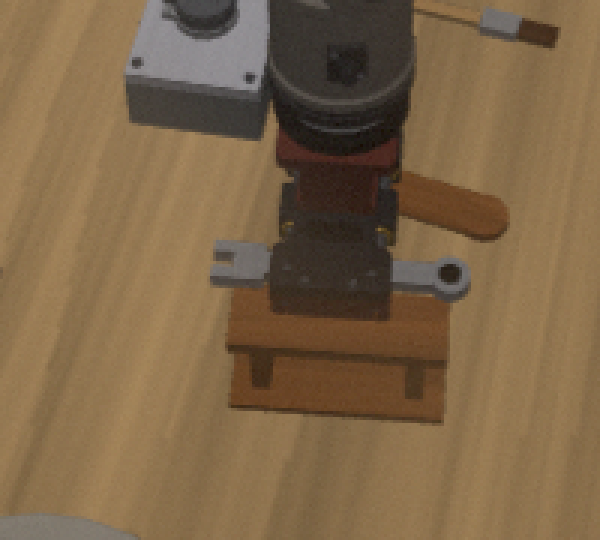

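View pics/t3.png

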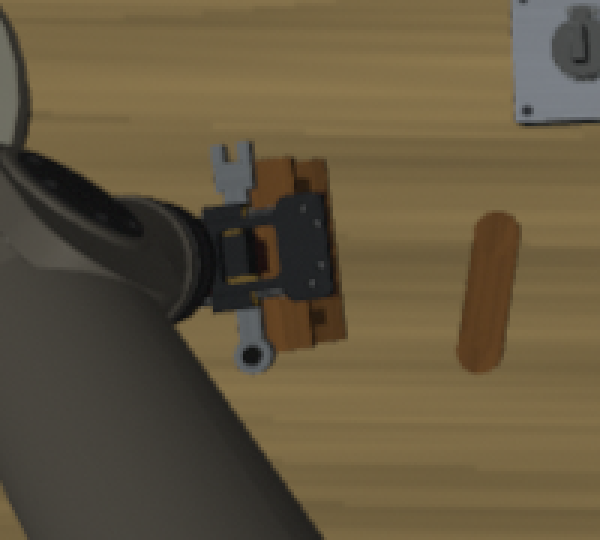

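The views show the spanner over the ledge; the offset in the top view is parallax from its height. I lower it gently.

```bash
python3 -m crank '{"rotation":[[0,0,0],[0,0,0],[0,0,0],[0,0,0],[0,0,0],[0,0,0],[0,0,0],[0,0,0],[0,0,0]],"xyz":[[0.1,0,1],[0.1,0,2],[0.1,0,3],[0.1,0,4],[0.1,0,4.4],[0.1,0,4.7],[0.1,0,4.9],[0.1,0,5.0],[0.1,0,5.0]],"claw":[0.5,0.5,0.5,0.5,0.5,0.5,0.5,0.5,0.5]}'
python3 - <<'E'
from h import *
goto([.4435,.332,.074],8.8)
f=grab_frame("side");cv2.imwrite("pics/s4.png",f["img"][280:460,220:420,::-1].repeat(3,0).repeat(3,1))
f=grab_frame("top");cv2.imwrite("pics/t4.png",f["img"][200:380,60:260,::-1].repeat(3,0).repeat(3,1))
E
```

```text
time_s: 6.3
eef_pos: [0.4444, 0.3332, 0.0764]
ee_rot: [[0.989, 0.15, -0.001], [0.15, -0.989, 0.007], [0.0, -0.007, -1.0]]
contact_force: [0.1, -0.4, -2.7]
opening: 0.0156
xyz [-0.11  0.11  0.24] rot [-0.43 -0.02 -0.19]  eef [0.4444 0.3332 0.0764] F [ 0.12 -0.38 -2.74] open 0.0156 t 6.3
```

View pics/s4.png

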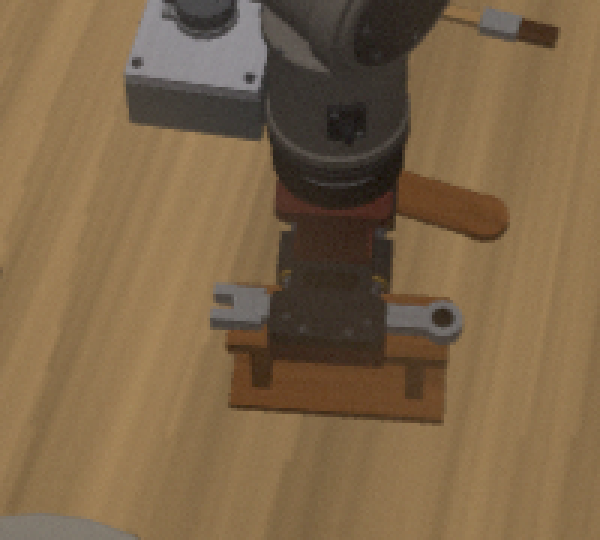

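View pics/t4.png

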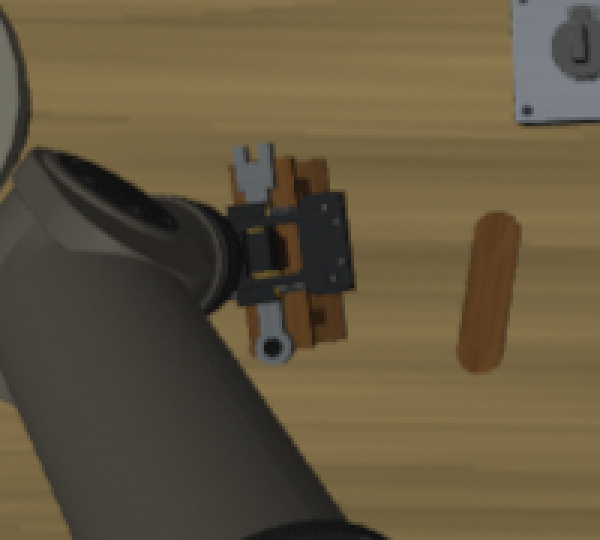

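The spanner appears centred on the ledge, with an apparent 6 mm left offset in the top view that parallax explains. I lower the last 3 mm, open the fingers and retreat upward.

```bash
python3 -m crank '{"rotation":[[0,0,0],[0,0,0],[0,0,0],[0,0,0],[0,0,0],[0,0,0],[0,0,0],[0,0,0]],"xyz":[[-0.1,0.15,0.1],[-0.1,0.15,0.2],[-0.1,0.15,0.3],[-0.1,0.15,0.3],[-0.1,0.15,0.3],[-0.1,0.15,0.2],[-0.1,0.15,0.2],[-0.1,0.15,0.2]],"claw":[0.5,0.5,0.5,0.5,3.8,3.8,3.8,3.8]}'
python3 - <<'E'
from h import *
goto([.4435,.332,.2],8.8)
E
```

```text
time_s: 7.07
eef_pos: [0.4439, 0.3318, 0.0748]
ee_rot: [[0.989, 0.15, -0.0], [0.15, -0.989, 0.008], [0.001, -0.008, -1.0]]
contact_force: [-0.9, 0.3, -0.2]
opening: 0.0368
xyz [ -0.03  -0.12 -12.51] rot [-0.46 -0.07 -0.2 ]  eef [0.4439 0.3318 0.0748] F [-0.88  0.26 -0.19] open 0.0368 t 7.0667
```

```bash
python3 -m crank '{"rotation":[[0,0,0],[0,0,0],[0,0,0],[0,0,0],[0,0,0],[0,0,0],[0,0,0],[0,0,0]],"xyz":[[0,0,-1],[0,0,-2.5],[0,0,-5],[0,0,-9],[0,-0,-13],[0,4,-13],[0,8,-13],[0,12,-13]],"claw":[3.8,3.8,3.8,3.8,3.8,3.8,3.8,3.8]}'
python3 - <<'E'
from h import *
F={}
for n,b in(("side",(280,220)),("top",(200,60))):
    f=grab_frame(n);F[n]=f
    cv2.imwrite(f"pics/{n}5.png",f["img"][b[0]:b[0]+180,b[1]:b[1]+200,::-1].repeat(3,0).repeat(3,1))
goto([.5953,.107,.16],3.6)
goto([.601,.0175,.16],3.6)
E
```

```text
time_s: 7.73
eef_pos: [0.4622, 0.2116, 0.2056]
ee_rot: [[0.988, 0.152, 0.002], [0.152, -0.988, 0.009], [0.004, -0.009, -1.0]]
contact_force: [0.1, -0.5, -0.6]
opening: 0.0379
xyz [11.69 11.55  4.4 ] rot [-0.25 -0.06  4.45]  eef [0.4633 0.2048 0.2043] F [-0.68  0.72 -0.78] open 0.0383 t 7.8333
xyz [11.   20.49  4.36] rot [-0.25 -0.06  4.45]  eef [0.4633 0.2048 0.2043] F [-0.68  0.72 -0.78] open 0.0383 t 7.8333
```

View pics/side5.png

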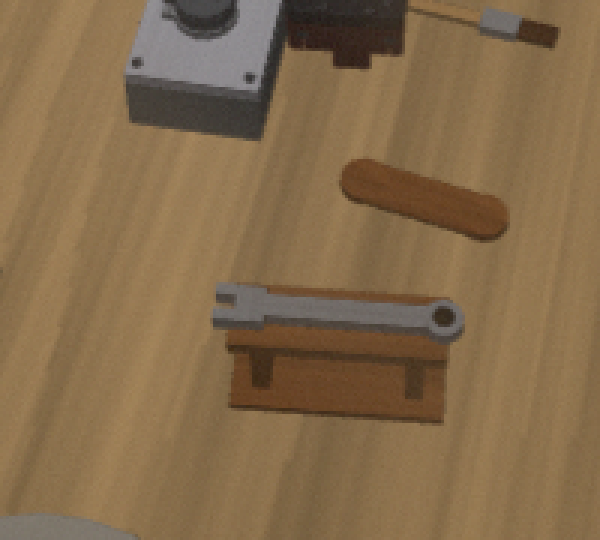

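View pics/top5.png

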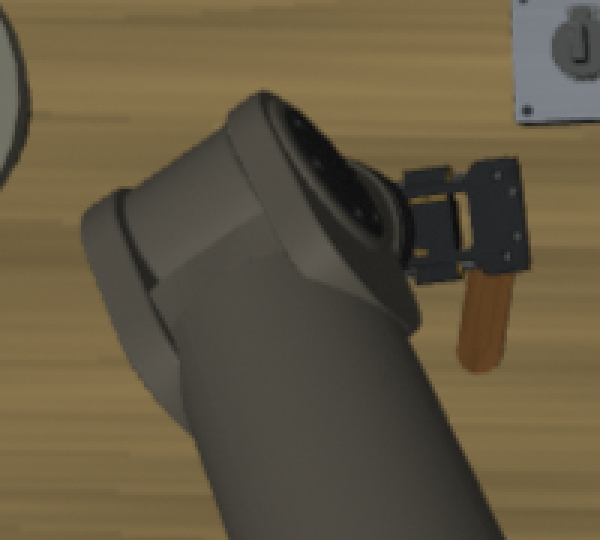

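Side view: the spanner lies along the ledge, fork at (214,307) and ring at (444,317) in the crop, and it was released cleanly. I measure it, then go to bolt 1 with the fingers closed.

```bash
python3 - <<'E'
from h import *
f=grab_frame("side")
h=cv2.cvtColor(f["img"],cv2.COLOR_RGB2HSV);c=biggest(roi(h[...,1]<75,285,380,365,400))[:,0]
P=np.array([ray(f,u,v,.080)[:2] for u,v in c]).astype(np.float32);r=cv2.minAreaRect(P);print(r)
a=np.radians(8.85);d=np.array(r[0])-[.4437,.332];print("in ledge",np.cos(a)*d[0]+np.sin(a)*d[1],-np.sin(a)*d[0]+np.cos(a)*d[1])
E
python3 -m crank '{"rotation":[[0,0,4.4],[0,0,4.4],[0,0,4.4],[0,0,4.4],[0,0,4.4],[0,0,4.4],[0,0,4.4],[0,0,4.4],[0,0,4.4],[0,0,4.4]],"xyz":[[3,3,0],[6,6,0],[9,9,0],[11.7,11.6,0],[11.7,11.6,2],[11.7,11.6,4.4],[11.7,11.6,4.4],[11.7,11.6,4.4],[11.7,11.6,4.4],[11.7,11.6,4.4]],"claw":[0,0,0,0,0,0,0,0,0,0]}'
python3 - <<'E'
from h import *
for n,b in(("side",(180,200)),("top",(130,180))):
    f=grab_frame(n)
    cv2.imwrite(f"pics/{n}6.png",f["img"][b[0]:b[0]+180,b[1]:b[1]+200,::-1].repeat(3,0).repeat(3,1))
goto([.5953,.107,.128],3.6)
E
```

```text
((0.4444830119609833, 0.3342737555503845), (0.1579737663269043, 0.03148748725652695), 8.069911003112793)
in ledge 0.0011235029421263242 0.0021262203961444673
time_s: 8.72
eef_pos: [0.5958, 0.1121, 0.1617]
ee_rot: [[0.998, 0.069, 0.003], [0.068, -0.998, 0.008], [0.004, -0.008, -1.0]]
contact_force: [0.3, 0.3, 0.4]
opening: 0.0004
xyz [-0.09  0.48  3.35] rot [-0.41 -0.2   0.29]  eef [0.5958 0.1116 0.1615] F [ 0.52 -1.38  0.16] open 0.0004 t 8.8167
```

View pics/side6.png

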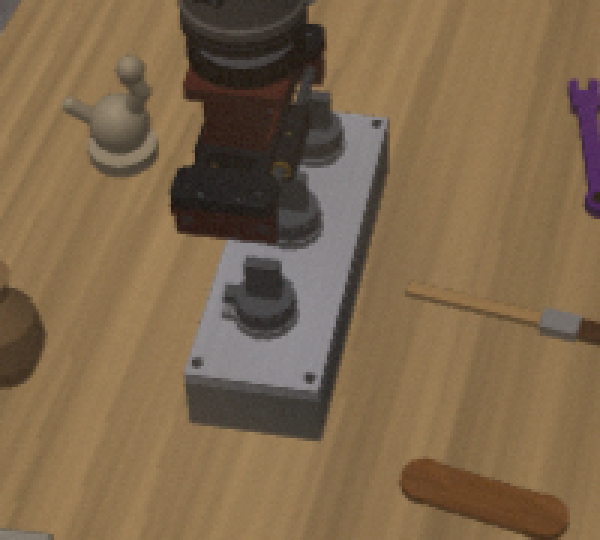

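View pics/top6.png

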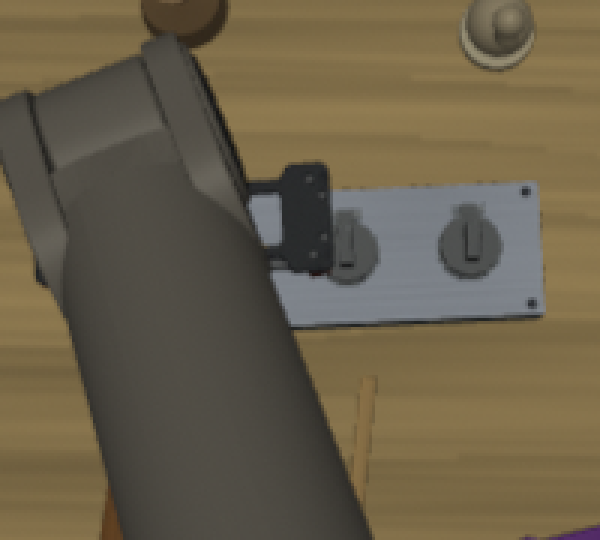

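Spanner is within 2 mm of the ledge centre. The closed fingers are above fin 1, which is at about (263,275) in the side crop. Now tap it gently.

```bash
python3 -m crank '{"rotation":[[0,0,0.3],[0,0,0.3],[0,0,0.3],[0,0,0.3],[0,0,0.3],[0,0,0.3],[0,0,0.3],[0,0,0.3]],"xyz":[[-0.1,0.5,1],[-0.1,0.5,2],[-0.1,0.5,2.7],[-0.1,0.5,3],[-0.1,0.5,3.2],[-0.1,0.5,3.4],[-0.1,0.5,3.5],[-0.1,0.5,3.5]],"claw":[0,0,0,0,0,0,0,0]}'
```

```text
time_s: 9.48
eef_pos: [0.5949, 0.1067, 0.1278]
ee_rot: [[0.998, 0.063, 0.002], [0.063, -0.998, 0.007], [0.003, -0.007, -1.0]]
contact_force: [-6.6, -1.4, 11.8]
opening: 0.0003
```

```bash
python3 -m crank '{"rotation":[[0,0,0],[0,0,0],[0,0,0]],"xyz":[[0,0,0.05],[0,0,0.05],[0,0,0.05]],"claw":[0,0,0]}'
```

```text
time_s: 9.73
eef_pos: [0.5951, 0.1069, 0.128]
ee_rot: [[0.998, 0.063, 0.003], [0.063, -0.998, 0.007], [0.003, -0.007, -1.0]]
contact_force: [-2.4, -0.3, 6.8]
opening: 0.0005
```

Bolt 1 held at 0.128 m under 7 to 12 N, so it is firm. On to bolt 2.

```bash
python3 -m crank '{"rotation":[[0,0,0],[0,0,0],[0,0,0],[0,0,0],[0,0,0],[0,0,0]],"xyz":[[0,0,-2],[0,0,-4],[0,3,-4],[0,6,-4],[0,9,-4],[0,9,-4]],"claw":[0,0,0,0,0,0]}'
python3 - <<'E'
from h import *
goto([.601,.017,.128],3.6)
E
```

```text
time_s: 10.23
eef_pos: [0.6011, 0.0087, 0.1671]
ee_rot: [[0.999, 0.054, 0.003], [0.054, -0.999, 0.003], [0.003, -0.003, -1.0]]
contact_force: [0.4, -0.8, -0.7]
opening: 0.0007
xyz [ 0.02 -0.82  3.91] rot [-0.15 -0.18 -0.51]  eef [0.6011 0.0087 0.1671] F [ 0.38 -0.81 -0.7 ] open 0.0007 t 10.2333
```

```bash
python3 -m crank '{"rotation":[[0,0,-0.5],[0,0,-0.5],[0,0,-0.5],[0,0,-0.5],[0,0,-0.5],[0,0,-0.5],[0,0,-0.5],[0,0,-0.5],[0,0,-0.5]],"xyz":[[0,-0.8,0.5],[0,-0.8,1.5],[0,-0.8,2.5],[0,-0.8,3.2],[0,-0.8,3.6],[0,-0.8,3.8],[0,-0.8,4],[0,-0.8,4.1],[0,-0.8,4.1]],"claw":[0,0,0,0,0,0,0,0,0]}'; python3 -m crank '{"rotation":[[0,0,0],[0,0,0],[0,0,0]],"xyz":[[0,0,0.05],[0,0,0.05],[0,0,0.05]],"claw":[0,0,0]}'
```

```text
time_s: 10.98
eef_pos: [0.601, 0.017, 0.1262]
ee_rot: [[0.998, 0.063, 0.004], [0.063, -0.998, 0.003], [0.004, -0.003, -1.0]]
contact_force: [0.8, 0.5, -0.4]
opening: 0.0006
time_s: 11.23
eef_pos: [0.6013, 0.0168, 0.126]
ee_rot: [[0.998, 0.063, 0.004], [0.063, -0.998, 0.003], [0.005, -0.002, -1.0]]
contact_force: [0.5, 0.8, 1.3]
opening: 0.0001
```

```bash
python3 -m crank '{"rotation":[[0,0,0],[0,0,0],[0,0,0],[0,0,0]],"xyz":[[0,0,0.15],[0,0,0.25],[0,0,0.3],[0,0,0.3]],"claw":[0,0,0,0]}'
```

```text
time_s: 11.57
eef_pos: [0.6014, 0.0168, 0.123]
ee_rot: [[0.998, 0.063, 0.004], [0.063, -0.998, 0.003], [0.005, -0.002, -1.0]]
contact_force: [-0.8, 0.4, 1.7]
opening: 0.0005
```

```bash
python3 -m crank '{"rotation":[[0,0,0],[0,0,0],[0,0,0],[0,0,0],[0,0,0]],"xyz":[[0,0,0.15],[0,0,0.3],[0,0,0.45],[0,0,0.6],[0,0,0.6]],"claw":[0,0,0,0,0]}'
python3 - <<'E'
from h import *
for n,b in(("side",(180,200)),("top",(130,180))):
    f=grab_frame(n)
    cv2.imwrite(f"pics/{n}7.png",f["img"][b[0]:b[0]+180,b[1]:b[1]+200,::-1].repeat(3,0).repeat(3,1))
goto([.601,.017,.16],3.6)
E
```

```text
time_s: 11.98
eef_pos: [0.6019, 0.0169, 0.1199]
ee_rot: [[0.998, 0.062, 0.006], [0.062, -0.998, 0.002], [0.006, -0.002, -1.0]]
contact_force: [-8.9, -1.3, 25.1]
opening: 0.0003
xyz [-0.06 -0.02 -4.02] rot [-0.11 -0.34 -0.02]  eef [0.6019 0.0169 0.1198] F [-9.11 -1.71 23.71] open 0.0004 t 12.0833
```

View pics/side7.png

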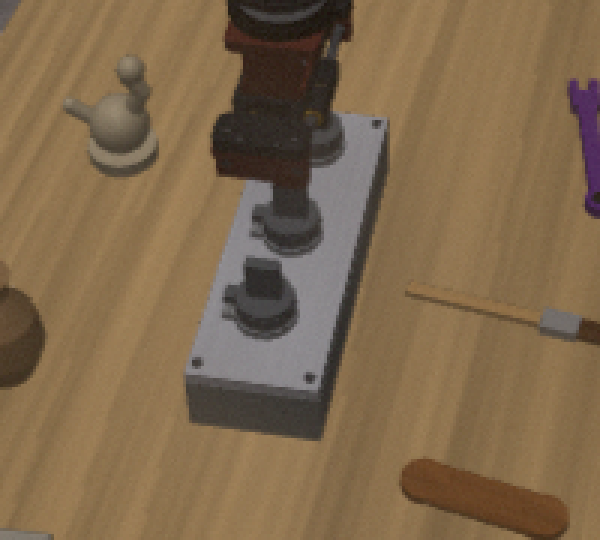

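Bolt 2 sank to 0.120 m and met a hard stop, so it is the loose one. Next: raise, open, and lean the tool back 25° so there is room to follow the cap's arc.

```bash
python3 -m crank '{"rotation":[[0,0,0],[0,0,0],[0,0,0],[0,7,0],[0,14,0],[0,20,0],[0,25,0],[0,25,0],[0,25,0],[0,25,0]],"xyz":[[0,0,-1],[0,0,-2],[0,0,-4],[0,0,-4],[0,0,-4],[0,0,-4],[0,0,-4],[0,0,-4],[0,0,-4],[0,0,-4]],"claw":[0,0,0,4,4,4,4,4,4,4]}'
python3 - <<'E'
from h import *
for n,b in(("side",(180,200)),("top",(130,180))):
    f=grab_frame(n)
    cv2.imwrite(f"pics/{n}8.png",f["img"][b[0]:b[0]+180,b[1]:b[1]+200,::-1].repeat(3,0).repeat(3,1))
goto([.604,.017,.096],3.6,25)
E
```

```text
time_s: 12.92
eef_pos: [0.6031, 0.0172, 0.1607]
ee_rot: [[0.902, 0.063, 0.427], [0.056, -0.998, 0.029], [0.428, -0.002, -0.904]]
contact_force: [0.5, 0.8, 0.2]
opening: 0.0396
xyz [-2.74  0.03  5.86] rot [-0.11 -0.38 -0.08]  eef [0.6037 0.0172 0.1607] F [0.61 0.72 0.22] open 0.0404 t 13.0167
```

View pics/side8.png

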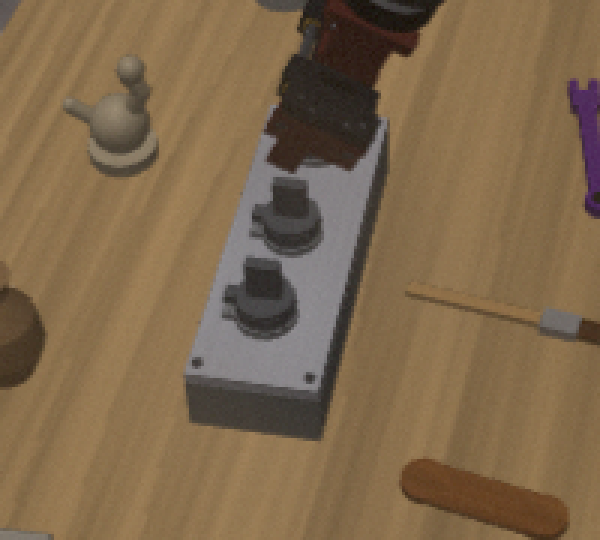

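View pics/top8.png

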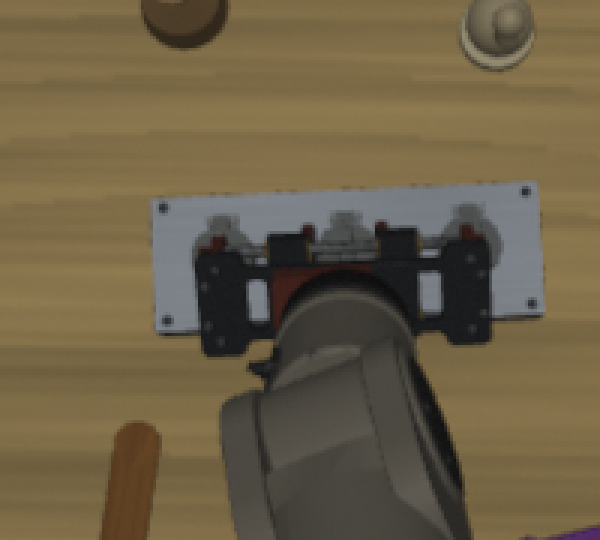

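The fingers straddle fin 2: tips at (307,230) and (380,228) in the top crop, fin at about (345,235). Descend and grip.

```bash
python3 -m crank '{"rotation":[[0,0,0],[0,0,0],[0,0,0],[0,0,0],[0,0,0],[0,0,0],[0,0,0]],"xyz":[[-0.4,0,0.9],[-0.9,0,2],[-1.4,0,3.1],[-2,0,4.2],[-2.5,0,5.4],[-2.7,0,5.8],[-2.7,0,5.8]],"claw":[4,4,4,4,4,4,4]}'
python3 - <<'E'
from h import *
goto([.604,.017,.096],3.6,25)
E
```

```text
time_s: 13.6
eef_pos: [0.6038, 0.0174, 0.0945]
ee_rot: [[0.903, 0.063, 0.425], [0.056, -0.998, 0.029], [0.426, -0.002, -0.905]]
contact_force: [0.1, 0.2, -0.2]
opening: 0.0401
xyz [ 0.08  0.04 -0.13] rot [-0.1  -0.19 -0.06]  eef [0.6038 0.0174 0.0945] F [ 0.11  0.15 -0.16] open 0.0401 t 13.6
```

```bash
python3 -m crank '{"rotation":[[0,0,0],[0,0,0],[0,0,0],[0,0,0],[0,0,0],[0,0,0],[0,0,0],[0,0,0],[0,0,0]],"xyz":[[0.05,0,-0.1],[0.05,0,-0.1],[0.05,0,-0.1],[0.05,0,-0.1],[0.05,0,-0.1],[0.05,0,-0.1],[0.05,0,-0.1],[0.05,0,-0.1],[0.05,0,-0.1]],"claw":[0.5,0.5,0.5,0.5,0.5,0.5,0.5,0.5,0.5]}'
cat > arc.py <<'E'
from h import *
s=state();R=s["ee_rot"];a=np.radians(3.6);ex=np.array([np.cos(a),np.sin(a),0]);ey=np.array([-np.sin(a),np.cos(a),0])
H=np.array([.6012,.017,0])+.028*ex+[0,0,.070]
print(s["eef_pos"],s["contact_force"],s["opening"],"rel",ex@(s["eef_pos"]-H),(s["eef_pos"]-H)[2])
for t in (3,6,9,12,15,18,21,24,28,32,36,40,44,48,52):
    Q=Ro.from_rotvec(ey*np.radians(t)).as_matrix()
    p=H+Q@(s["eef_pos"]-H)
    print(t,(R.T@(p-s["eef_pos"])*100).round(2),Ro.from_matrix(R.T@Q@R).as_rotvec(degrees=True).round(2))
E
python3 arc.py
```

```text
time_s: 14.35
eef_pos: [0.6042, 0.0178, 0.0961]
ee_rot: [[0.903, 0.063, 0.426], [0.056, -0.998, 0.029], [0.427, -0.002, -0.904]]
contact_force: [-1.2, 1.6, 4.4]
opening: 0.0093
[0.60416728 0.0178204  0.09609014] [-1.23951694  1.55982838  4.39742968] 0.009329700805276958 rel -0.024987059521817945 0.02609014399974452
3 [ 0.18 -0.   -0.06] [-0.   -3.    0.01]
6 [ 0.36 -0.   -0.1 ] [-0.   -6.    0.01]
9 [ 0.55 -0.   -0.14] [-0.01 -9.    0.02]
12 [ 0.74 -0.   -0.16] [-1.0e-02 -1.2e+01  3.0e-02]
15 [ 0.93 -0.   -0.18] [-1.0e-02 -1.5e+01  3.0e-02]
18 [ 1.11 -0.   -0.19] [-1.0e-02 -1.8e+01  4.0e-02]
21 [ 1.3  -0.   -0.18] [-2.0e-02 -2.1e+01  5.0e-02]
24 [ 1.49 -0.   -0.17] [-2.0e-02 -2.4e+01  5.0e-02]
28 [ 1.74 -0.   -0.14] [-2.0e-02 -2.8e+01  6.0e-02]
32 [ 1.99 -0.   -0.09] [-2.0e-02 -3.2e+01  7.0e-02]
36 [ 2.23 -0.   -0.02] [-3.0e-02 -3.6e+01  8.0e-02]
40 [ 2.47 -0.    0.06] [-3.e-02 -4.e+01  9.e-02]
44 [ 2.7  -0.    0.16] [-3.0e-02 -4.4e+01  1.0e-01]
48 [ 2.93 -0.    0.28] [-4.0e-02 -4.8e+01  1.1e-01]
52 [ 3.14 -0.    0.41] [-4.0e-02 -5.2e+01  1.2e-01]
```

The grip is on, opening 9.3 mm. I follow the arc in stages and check the vertical force each time.

```bash
python3 -m crank '{"rotation":[[0,-3,0],[0,-6,0],[0,-9,0],[0,-12,0],[0,-12,0]],"xyz":[[0.18,0,-0.03],[0.36,0,-0.07],[0.55,0,-0.11],[0.74,0,-0.13],[0.74,0,-0.13]],"claw":[0.5,0.5,0.5,0.5,0.5]}'; python3 arc.py
```

```text
time_s: 14.77
eef_pos: [0.6106, 0.0183, 0.1009]
ee_rot: [[0.972, 0.062, 0.225], [0.06, -0.998, 0.017], [0.225, -0.003, -0.974]]
contact_force: [-7.1, 1.1, 13.4]
opening: 0.0095
[0.61057513 0.01826869 0.10088406] [-7.11419442  1.10303465 13.4413543 ] 0.00951890775596709 rel -0.01856370570749946 0.030884058705740708
3 [ 0.18 -0.   -0.05] [-0.   -3.    0.01]
6 [ 0.36 -0.   -0.1 ] [-0.01 -6.    0.02]
9 [ 0.55 -0.   -0.13] [-0.01 -9.    0.03]
12 [ 0.74 -0.   -0.16] [ -0.02 -12.     0.03]
15 [ 0.92 -0.   -0.17] [ -0.02 -15.     0.04]
18 [ 1.11 -0.   -0.18] [ -0.02 -18.     0.05]
21 [ 1.3  -0.   -0.17] [ -0.03 -21.     0.06]
24 [ 1.49 -0.   -0.16] [ -0.03 -24.     0.07]
28 [ 1.74 -0.   -0.12] [ -0.04 -28.     0.08]
32 [ 1.99 -0.   -0.07] [ -0.04 -32.     0.09]
36 [ 2.23 -0.    0.  ] [ -0.05 -36.     0.1 ]
40 [ 2.46 -0.    0.09] [ -0.05 -40.     0.11]
44 [ 2.69 -0.    0.19] [ -0.06 -44.     0.12]
48 [ 2.92 -0.    0.31] [ -0.07 -48.     0.13]
52 [ 3.13 -0.    0.44] [ -0.07 -52.     0.14]
```

```bash
python3 -m crank '{"rotation":[[0,-3,0],[0,-6,0],[0,-9,0],[0,-12,0],[0,-15,0],[0,-15,0]],"xyz":[[0.18,0,-0.05],[0.36,0,-0.1],[0.55,0,-0.13],[0.74,0,-0.15],[0.92,0,-0.16],[0.92,0,-0.16]],"claw":[0.5,0.5,0.5,0.5,0.5,0.5]}'; python3 arc.py
python3 - <<'E'
from h import *
f=grab_frame("side");b=(160,200)
cv2.imwrite("pics/side9.png",f["img"][b[0]:b[0]+180,b[1]:b[1]+200,::-1].repeat(3,0).repeat(3,1))
E
```

```text
time_s: 15.27
eef_pos: [0.6193, 0.0188, 0.1051]
ee_rot: [[0.997, 0.061, -0.039], [0.061, -0.998, 0.001], [-0.039, -0.003, -0.999]]
contact_force: [-5.8, 0.6, 15.8]
opening: 0.0101
[0.61926793 0.01883089 0.10505485] [-5.81573266  0.58131023 15.80504022] 0.010105296062363585 rel -0.009852759457207923 0.035054849261339935
3 [ 0.18 -0.   -0.05] [-0.   -3.    0.01]
6 [ 0.37 -0.   -0.1 ] [-0.01 -6.    0.02]
9 [ 0.56 -0.   -0.13] [-0.01 -9.    0.03]
12 [ 0.74 -0.   -0.16] [ -0.02 -12.     0.04]
15 [ 0.93 -0.   -0.17] [ -0.02 -15.     0.05]
18 [ 1.13 -0.   -0.18] [ -0.02 -18.     0.06]
21 [ 1.32 -0.   -0.17] [ -0.03 -21.     0.07]
24 [ 1.51 -0.   -0.16] [ -0.03 -24.     0.08]
28 [ 1.76 -0.   -0.12] [ -0.04 -28.     0.09]
32 [ 2.01 -0.   -0.07] [ -0.04 -32.     0.1 ]
36 [ 2.25 -0.    0.  ] [ -0.05 -36.     0.11]
40 [ 2.49 -0.    0.09] [ -0.06 -40.     0.13]
44 [ 2.72 -0.    0.19] [ -0.06 -44.     0.14]
48 [ 2.95 -0.    0.31] [ -0.07 -48.     0.15]
52 [ 3.16 -0.    0.45] [ -0.07 -52.     0.16]
```

View pics/side9.png

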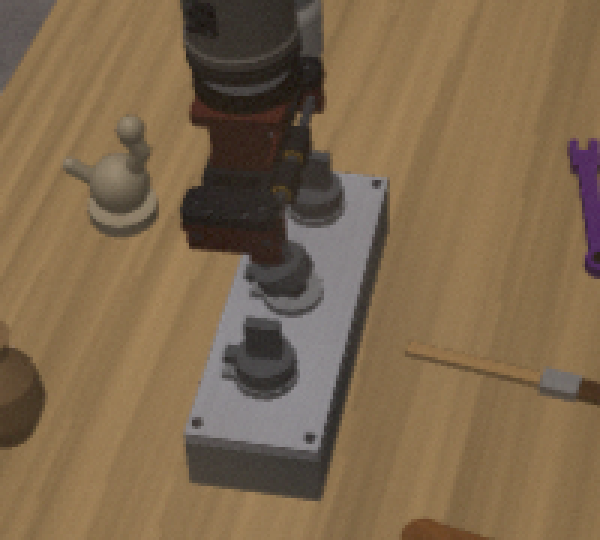

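The cap is lifting (crop (282,265)), about 27° so far, and the tool still presses down, so the bolt stays sunk. Continue to about 52°.

```bash
python3 -m crank '{"rotation":[[0,-3,0],[0,-6,0],[0,-9,0],[0,-12,0],[0,-15,0],[0,-15,0]],"xyz":[[0.18,0,-0.05],[0.37,0,-0.1],[0.56,0,-0.13],[0.74,0,-0.16],[0.93,0,-0.17],[0.93,0,-0.17]],"claw":[0.5,0.5,0.5,0.5,0.5,0.5]}'; python3 arc.py
```

```text
time_s: 15.82
eef_pos: [0.6288, 0.0195, 0.1071]
ee_rot: [[0.953, 0.061, -0.298], [0.059, -0.998, -0.015], [-0.299, -0.003, -0.954]]
contact_force: [-3.4, -0.7, 12.5]
opening: 0.01
[0.62880513 0.01945502 0.10708852] [-3.3844053  -0.6811578  12.49315573] 0.0099783833126496 rel -0.0002951900851886192 0.037088523038797824
3 [ 0.19 -0.   -0.05] [-0.   -3.    0.01]
6 [ 0.38 -0.   -0.1 ] [-0.01 -6.    0.02]
9 [ 0.57 -0.   -0.13] [-0.01 -9.    0.03]
12 [ 0.76 -0.   -0.16] [-1.0e-02 -1.2e+01  4.0e-02]
15 [ 0.95 -0.   -0.17] [-1.0e-02 -1.5e+01  5.0e-02]
18 [ 1.15 -0.   -0.18] [ -0.02 -18.     0.06]
21 [ 1.34 -0.   -0.17] [-2.0e-02 -2.1e+01  7.0e-02]
24 [ 1.53 -0.   -0.16] [-2.0e-02 -2.4e+01  8.0e-02]
28 [ 1.79 -0.   -0.12] [ -0.03 -28.     0.09]
32 [ 2.04 -0.   -0.07] [-3.0e-02 -3.2e+01  1.1e-01]
36 [ 2.29 -0.    0.01] [-3.0e-02 -3.6e+01  1.2e-01]
40 [ 2.54 -0.    0.1 ] [ -0.04 -40.     0.13]
44 [ 2.77 -0.    0.2 ] [-4.0e-02 -4.4e+01  1.5e-01]
48 [ 3.   -0.    0.32] [-4.0e-02 -4.8e+01  1.6e-01]
52 [ 3.22 -0.    0.46] [-5.0e-02 -5.2e+01  1.7e-01]
```

```bash
python3 -m crank '{"rotation":[[0,-3,0],[0,-6,0],[0,-9,0],[0,-11,0],[0,-11,0],[0,-11,0]],"xyz":[[0.19,0,-0.05],[0.38,0,-0.09],[0.57,0,-0.12],[0.7,0,-0.14],[0.7,0,-0.14],[0.7,0,-0.14]],"claw":[0.5,0.5,0.5,0.5,0.5,0.5]}'; python3 arc.py|head -1
python3 - <<'E'
from h import *
for n,b in(("side",(160,200)),("top",(130,180))):
    f=grab_frame(n)
    cv2.imwrite(f"pics/{n}10.png",f["img"][b[0]:b[0]+180,b[1]:b[1]+200,::-1].repeat(3,0).repeat(3,1))
    cv2.imwrite(f"pics/{n}10f.png",f["img"][:,:,::-1])
E
```

```text
time_s: 16.32
eef_pos: [0.6359, 0.0199, 0.1071]
ee_rot: [[0.877, 0.061, -0.476], [0.054, -0.998, -0.027], [-0.477, -0.003, -0.879]]
contact_force: [-0.8, 0.0, 7.6]
opening: 0.0097
[0.63591882 0.01986232 0.10709545] [-0.75650926  0.04635174  7.64156006] 0.009740695161491305 rel 0.0068300363117543925 0.03709545114686581
```

View pics/side10.png

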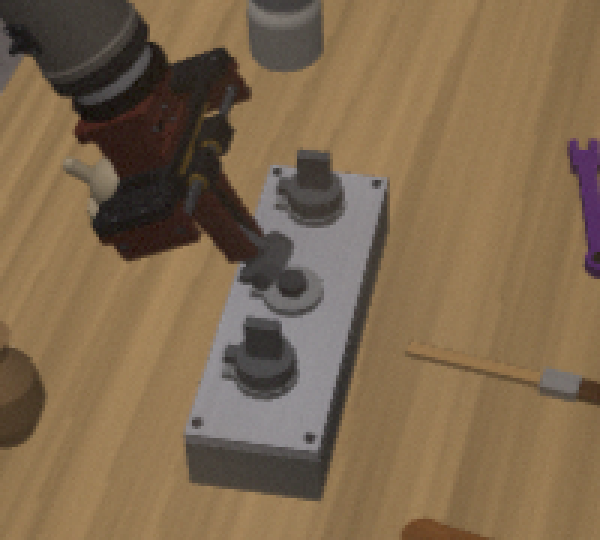

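View pics/top10.png

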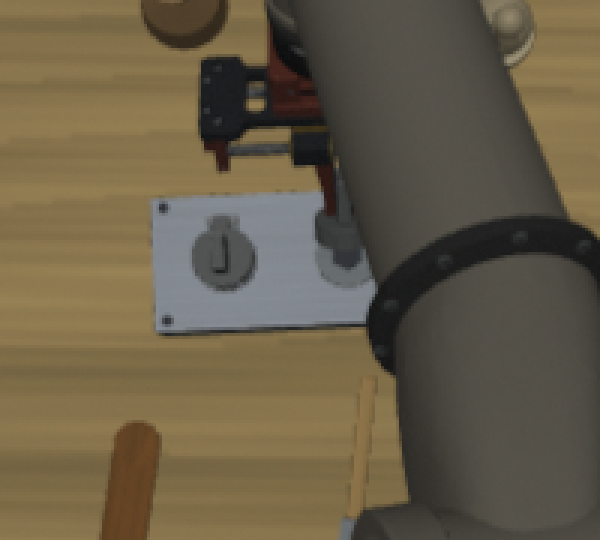

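View pics/side10f.png

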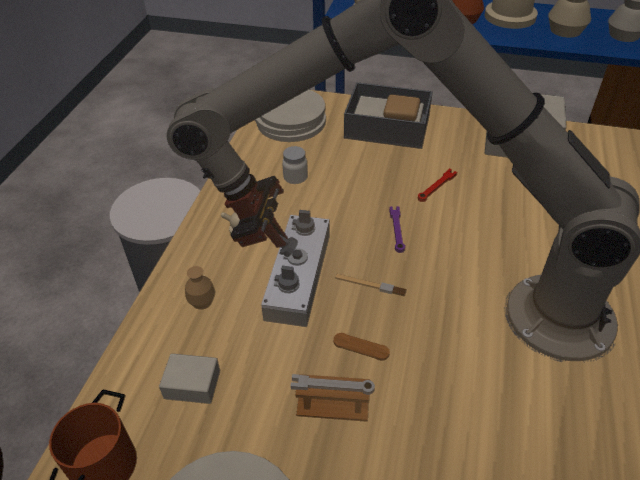

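The cap on bolt 2 stands open with the bolt head visible under it (side crop (290,280)). The other caps are shut, the spanner is on the ledge and the bystanders are in place. The tool has turned 53.7° and its position about the hinge moved 54°, so the two agree with no slip. I do a short hold check and then hand in.

```bash
python3 -m crank '{"rotation":[[0,0,0],[0,0,0],[0,0,0],[0,0,0]],"xyz":[[0,0,0.03],[0,0,0.03],[0,0,0.03],[0,0,0.03]],"claw":[0.5,0.5,0.5,0.5]}'
python3 - <<'E'
from h import *
F=grab_frame("side");f=F
h=cv2.cvtColor(f["img"],cv2.COLOR_RGB2HSV);c=biggest(roi(h[...,1]<75,285,380,365,400))[:,0]
P=np.array([ray(f,u,v,.080)[:2] for u,v in c]).astype(np.float32);print(cv2.minAreaRect(P))
s=state();print(s["eef_pos"],s["contact_force"],s["opening"],np.degrees(np.arcsin(s["ee_rot"][2,0])))
close_job()
E
```

```text
time_s: 16.75
eef_pos: [0.6358, 0.0198, 0.1072]
ee_rot: [[0.878, 0.06, -0.475], [0.054, -0.998, -0.026], [-0.476, -0.003, -0.879]]
contact_force: [-0.4, 0.5, 5.6]
opening: 0.0098
((0.4444262385368347, 0.33367666602134705), (0.1576971858739853, 0.03285840526223183), 9.146982192993164)
[0.63577897 0.01981834 0.10720293] [0.17842196 1.08334766 4.15636475] 0.00982437667094755 -28.413971133284253
the job is handed in; nothing more can be done
```

I laid the spanner on the ledge, found that bolt 2 is the loose one, and handed the job in at about 17 s of the 67 s limit while holding its cap open. The hand-in gave no verdict, so the figures below are my own readings.

- **Spanner:** it was let go and, in the last side picture, still lay within about 2 mm of the ledge's centre and 1° of its direction.
- **Bolts:** bolt 1 held firm at 7 to 12 N. Bolt 2 sank 8 mm to its stop, and the final press there reached about 25 N, above the advised 8 to 12 N. I did not tap bolt 3 once the loose one was found.
- **Cap 2:** it is gripped by its fin and open about 54° (0.94 rad). The tool's turn and its arc about the hinge agree on this. I have no direct reading of the cap or bolt joints. At every force reading during the lift the tool was pressing down (about 4 to 16 N), so the bolt should not have been drawn up.
- **Rest of the table:** cap 1 and cap 3 look shut, and no bystander appears moved in the last pictures. The gripper partly hides the bird in the side view, but the body should pass about 50 mm above it.

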